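# Put the stationery caddy up on the desk riser

## Robot

A 7-joint arm with a two-finger parallel gripper is mounted at the origin on the work surface. World frame = base frame: x ahead of the robot, y to its left, z up, the work surface at z = 0. Lengths are in m, angles in rad, forces in N, time in s.
With the tool pointing down it reaches from about 0.4 to 0.85 m from the base axis. Payload 10.4 kg.
Tool frame: the origin (TCP) lies between the finger pads; the fingertips stand 22 mm ahead of it and the grasp point (between the pads) lies 3 mm ahead of it; z points along the fingers, y is the line along which they close (so a half turn about z gives the same grasp; the last joint's range is limited). The gripper opens to 85 mm and grips with 20 to 120 N. Pads are 22 mm wide; open, the fingers measure 114 mm over their backs; the gripper's body (76 mm by 85 mm) begins 54 mm behind the grasp point. The pads swing forward as they close: fully open they stand 13 mm farther back than shut.
Start: joints at [1.195, 0.332, -0.065, 1.46, 0.022, 1.35, -0.088], TCP at [0.216, -0.587, 0.253] pointing down, gripper open.
Joint ranges: [-2.6, 2.6], [-0.5, 2.12], [-1.47, 1.34], [0.16, 2.42], [-1.27, 4.41], [0.06, 2.06], [-2.6, 2.6]. Speed limits (rad/s): [2.22, 2.22, 2.79, 2.79, 3.14, 3.14, 3.14].

## Interface

Orientations are given as a unit quaternion [x, y, z, w].
In Python, from workcell import ctrl gives the robot as it stands.
- The arm moves only by the tool step_arm, never from a script. Its argument "plan" is one flat list of numbers, 6 for each row, row after row: the shift along the tool's x, y, z in units of 20 cm (1.0 is 20 cm), then the turn, a rotation vector about the tool's x, y, z in units of pi rad (1.0 is pi rad). A call has 1 to 8 rows; each row is the pose to reach, as a shift and turn from the pose commanded when the call began, along the tool's axes at that moment, turning the shorter way round; what a row does not reach only later rows make up. A row lasts 1/10 s, in which the tool goes at most 50 mm and 8.59 degrees, less where a joint would pass 70% of its speed; a pose out of reach is approached as far as the arm can. A call with a number of a shift or a turn outside -1 to 1 is refused whole. A call with a gripper value outside its range is refused whole. "claw" is the opening, from -1 (shut) to 1 (fully open), set as the call begins (left out, the last holds). The fingers move at their own pace and stop on an object; "grip_force" is the grip in N (left out, the last holds). Time passes only in rows, so rows that repeat a pose let the fingers close. It gives the time, the measured TCP pose, the force, the opening and the grip force at its end, in the units of the state.
- ctrl.observe(): the state, without advancing time (a new reading comes with each control period).
- ctrl.camera(name): name is "side" or "top"; returns (picture, depth): 480x640x3 uint8, blue, green, red; 480x640 float32, m along the optical axis (not along the pixel's ray), 0 where there is no reading.
- ctrl.camera_info(name): a dict with "mtx" (3x3 intrinsics, pixels), "distortion" ([k1, k2, p1, p2, k3] as OpenCV has them; the pictures are not rectified), "T" (4x4, takes a point from camera to world coordinates). Camera axes: x right, y down, z forward; pixel columns grow to the right and rows downward; lengths in m; the calibration is good to about 2 mm. A picture is of the moment at which its call begins. camera_info takes no time and is no camera call.
- ctrl.job_done(): hands the job in; it is judged then, once.
The state is a dict: "time": time; "joint_positions": joint angles; "joint_velocities": joint speeds; "tau": joint torques, N m; "tcp_pos": TCP position; "orientation": TCP orientation; "ft_force": force on the tool from outside, world axes, zero at the start; "ft_torque": the same for the moment, N m; "grip_width": opening from 0.0 (shut) to 1.0 (fully open); "grasp_force": force on a finger pad.
Only numpy, scipy, OpenCV 4.12 (cv2) and the standard library are available. Lean on these libraries where they do the work, as an engineer would, in place of code of your own. Each camera call takes 0.05 s, during which the arm holds its last target. There are 200 camera calls.

## Task

Put the full stationery caddy away on the low desk riser: take it by its rod, tip the rod end up and set it down on the step with the plain end still standing on the desk, and let go. Then push it from behind, up over the step and between the cheeks, until it lies flat and square with its rod end fully home against the back stop. Do not carry it bodily, and leave the plant, mug and stapler where they are.

Things in the scene. Friction and masses are not known exactly. Their poses are not given: they have to be found in the camera images.
- caddy: Loose open plywood stationery caddy, 160 long x 110 wide x 45 mm high, 7 mm walls, 0.6 to 0.95 kg, balanced near its middle; its contents are fixed and lie below the rim. A steel rod to grip crosses above its leading end (rod end). Origin: centre of the underside; x towards the rod end, z up. It starts flat on the desk, its x within 0.65 rad of the riser's x.
- caddy_nose (a point): Middle of the bottom edge of the caddy's rod end (80 mm from the caddy's origin along its +x). Axes as the caddy.
- caddy_tail (a point): Middle of the bottom edge of the caddy's plain end (80 mm from the caddy's origin along its -x), a plain flat wall 45 mm high to push on. Axes as the caddy.
- caddy_rod (a point): Middle of the rod: 9 mm thick, 96 mm clear between uprights 24 mm long and 83 mm high; along the caddy's y, at caddy x = 60, z = 73 mm (28 mm above the rim, free all round). Gripped lightly the caddy may swing about it; gripped firmly it may be held stiffly: then tilt the tool with the caddy about its plain end's bottom edge.
- riser: Dark wood riser fixed to the desk: a step 20 mm high and 190 mm long, open in front. Origin: middle foot of the step's front face; x into the bay (pushing direction, world +y within 0.25 rad), z up. Cheeks 12 mm thick along both sides, 140 mm apart inside, tops 42 mm above the desk. Back stop: face at x = 172 mm, top 60 mm above the desk, so the caddy just fits on the step.
- plant: Bystander: small succulent in a white pot, 72 mm across, about 110 mm high; origin: centre of the underside.
- mug: Bystander: white mug, 80 mm across, 90 mm high; origin: centre of the underside.
- stapler: Bystander: black desk stapler, 140 mm long, 47 mm high; origin: centre of the underside, x along its length.

How it is judged:
On the way:
1. the caddy's rod end rests on the step, at least 8 mm past its front edge, with the plain end still on the desk and the fingers off the caddy (x of caddy_nose in the frame of riser above 0.008 m and z of caddy_nose in the frame of riser above 0.016 m and height (world z) of caddy_tail below 0.01 m and contact force between the fingers and caddy below 0.3 N), for 0.3 s.
At the end, for the whole second after the job is handed in: The caddy lies flat on the riser's step between the cheeks (both ends 16 to 25 mm above the desk, tilt under 0.06 rad), square to within 0.12 rad, the middle of its rod end within 10 mm of the back stop and 20 mm of the bay's centre line, released and at rest (x of caddy_nose in the frame of riser above 0.162 m and y of caddy_nose in the frame of riser between -0.02 and 0.02 m and z of caddy_nose in the frame of riser between 0.016 and 0.025 m and z of caddy_tail in the frame of riser between 0.016 and 0.025 m and angle between the x axis of caddy and the x axis of riser, either way round below 0.12 rad and angle between caddy's own z axis and vertical below 0.06 rad and linear speed of caddy below 0.02 m/s); the robot touches nothing.
It fails at once if the caddy's plain end is lifted more than 20 mm off the desk before the rod end is over the step (height (world z) of caddy_tail above 0.02 m and x of caddy_nose in the frame of riser below 0.005 m).
It fails at once if the caddy is carried: its plain end is more than 50 mm above the desk (height (world z) of caddy_tail above 0.05 m).
It fails at once if the caddy is tipped by more than 0.6 rad (angle between caddy's own z axis and vertical above 0.6 rad).
It fails at once if the plant, mug or stapler is moved by more than 30 mm (distance of any of plant, mug, stapler from where it was at the start of the episode above 0.03 m).
It also fails if it takes over 67 s, if anything falls off the work surface, if the arm or the gripper's body presses on something with over 40 N, if the wrist force passes 120 N, or if a joint passes its speed limit or range.

## Working session

There is one attempt and no reset: what is moved stays moved. The work goes in short steps, Python scripts to look and compute and a tool call to move; the robot and the scene stay as the last step left them, time stands still between calls to the robot, and variables do not carry over. Pictures are saved under pics/ and viewed, at most 10 in all, crops included, and the job is handed in when it is done.

Besides the shell and the picture viewer there is one more tool, called after "Request:" as name(argument=value, ...), one argument or row to a line, values as JSON. step_arm: Moves the arm, as the interface text tells. Shifts and turns lie within -1 to 1; 1 stands for 20 cm of shift or pi rad of turn. Its arguments: {"type":"object","properties":{"plan":{"type":"array"},"claw":{"type":"number"},"grip_force":{"type":"number"}},"required":["plan"]}

```bash
mkdir -p pics; cat > h.py <<'E'
import numpy as np, cv2, sys
sys.path.insert(0,'.')
from workcell import ctrl
from scipy.spatial.transform import Rotation as R
def cloud(name):
    im,d=ctrl.camera(name); i=ctrl.camera_info(name)
    v,u=np.mgrid[0:480,0:640]
    p=cv2.undistortPoints(np.stack([u,v],-1).reshape(-1,1,2).astype(np.float32),np.array(i['mtx']),np.array(i['distortion'])).reshape(480,640,2)
    P=np.dstack([p*d[...,None],d]); T=np.array(i['T'])
    W=P@T[:3,:3].T+T[:3,3]; W[d==0]=np.nan
    return im,d,W,p,T
E
python3 - <<'E'
from h import *
for n in('top','side'):
    im,d,W,p,T=cloud(n); cv2.imwrite(f'pics/{n}0.png',im); print(n,T.round(3).tolist(),(d>0).mean()); np.savez(f'/tmp/{n}0.npz',im=im,W=W,p=p,T=T)
s=ctrl.observe(); print(s)
E
```

```text
top [[0.003, -0.997, 0.083, 0.477], [-1.0, -0.001, 0.018, -0.172], [-0.018, -0.083, -0.996, 0.885], [0.0, 0.0, 0.0, 1.0]] 0.9958984375
side [[-0.969, -0.167, 0.182, 0.342], [-0.247, 0.703, -0.667, 0.55], [-0.017, -0.691, -0.723, 0.867], [0.0, 0.0, 0.0, 1.0]] 0.9959309895833334
{'time': 0.1, 'joint_positions': array([ 1.19540184,  0.33277008, -0.06466067,  1.46084843,  0.02159278,
        1.3498681 , -0.08849394]), 'joint_velocities': array([ 8.66731391e-05, -7.28604348e-04,  3.29663877e-04, -2.72671846e-03,
       -6.24980219e-05,  4.17577868e-04, -9.23405348e-05]), 'tau': array([ 1.48644202e-03, -6.26748490e+01,  4.88691777e-02, -3.92431140e+01,
        1.61149929e-02,  6.99768163e-03, -3.61986494e-06]), 'tcp_pos': array([ 0.21582915, -0.58623886,  0.25262372]), 'orientation': array([ 9.84483329e-01,  1.75477109e-01, -1.34235637e-04, -5.84377435e-04]), 'ft_force': array([-0.09327981, -0.61162299,  0.26034646]), 'ft_torque': array([ 0.02737883, -0.01315413, -0.0347687 ]), 'grasp_force': 0.0, 'grip_width': 0.9970266605156795}
```

View pics/top0.png

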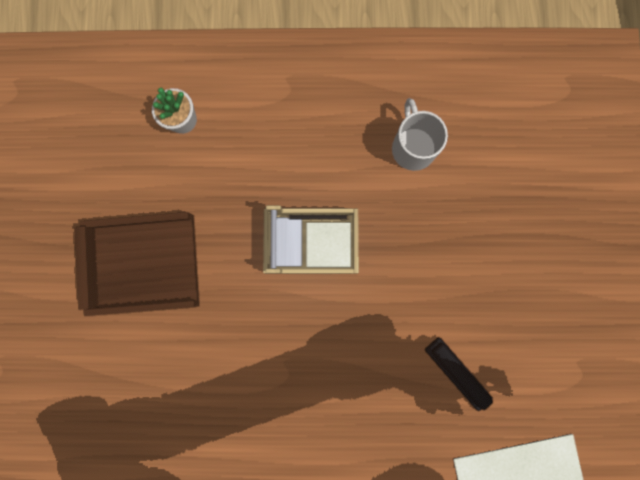

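View pics/side0.png

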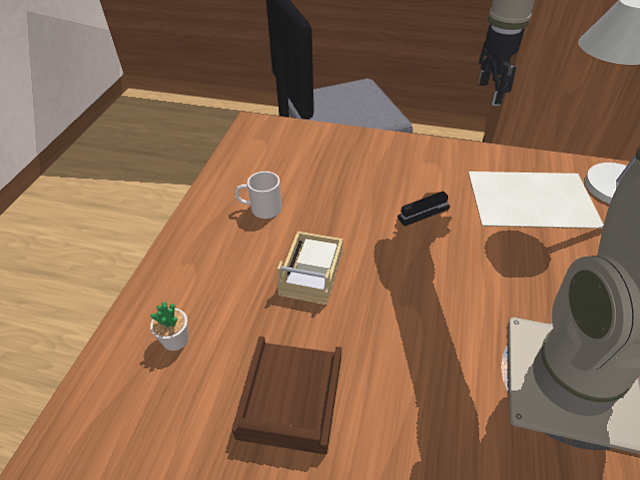

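The top view shows the riser at about (140,262), opening right at u≈197. The caddy is at (312,240) with its rod at u≈272. The plant is at (175,110), the mug at (420,140) and the stapler at (460,373). The side view agrees: the rod is at (303,270) and the riser at (290,400). Next I'll measure.

```bash
python3 - <<'E'
from h import *
def rect(P): 
    r=cv2.minAreaRect((P[:,:2]*1000).astype(np.float32)); return np.round(r[0],1),np.round(r[1],1),round(r[2],2)
for n in('top','side'):
    D=np.load(f'/tmp/{n}0.npz'); W=D['W']; x,y,z=W[...,0],W[...,1],W[...,2]
    desk=(abs(z)<.02)&(x>.3)&(x<.7)&(y>-.4)&(y<.2); print(n,'desk z',np.nanmedian(z[desk]))
    # caddy box
    box=(x>.36)&(x<.60)&(y>-.29)&(y<-.04)
    for lo,hi in((.037,.052),(.06,.1)):
        m=box&(z>lo)&(z<hi); P=W[m]
        print(' caddy',lo,len(P),rect(P),'zmed',np.median(P[:,2]).round(4))
    box=(x>.3)&(x<.62)&(y>-.01)&(y<.28)
    for lo,hi in((.012,.027),(.035,.047),(.052,.068),(.01,.07)):
        m=box&(z>lo)&(z<hi); P=W[m]
        print(' riser',lo,len(P),rect(P),'zmed',np.median(P[:,2]).round(4))
    for k,(a,b,c,e) in dict(mug=(.56,.8,-.5,-.25),plant=(.56,.8,0,.2),st=(.2,.36,-.5,-.25)).items():
        m=(x>a)&(x<b)&(y>c)&(y<e)&(z>.015); P=W[m]; print(k,len(P),len(P) and (rect(P),P.max(0).round(3)))
E
```

```text
top desk z -0.0014644009216692178
 caddy 0.037 1368 (array([ 545.1, -139.5]), array([108.8, 160.3]), 0.4) zmed 0.0427
 caddy 0.06 459 (array([545.6, -79.9]), array([108.9,  23.6]), 0.2) zmed 0.0754
 riser 0.012 8115 (array([505.5, 150.1]), array([162.4, 176. ]), 5.55) zmed 0.0187
 riser 0.035 1830 (array([505.7, 157.8]), array([165.1, 189.7]), 4.92) zmed 0.0405
 riser 0.052 990 (array([498.6, 244. ]), array([138.9,  21. ]), 5.16) zmed 0.0583
 riser 0.01 11345 (array([505.6, 158.5]), array([165. , 192.4]), 5.1) zmed 0.0195
mug 1752 ((array([ 727.1, -326.9]), array([ 79.6, 105.5]), 73.78), array([ 0.789, -0.284,  0.091]))
plant 2874 ((array([679.9, 130.7]), array([133.2, 242.4]), 88.6), array([0.8 , 0.2 , 0.11]))
st 1152 ((array([ 318.8, -394. ]), array([128.8,  33.4]), 42.82), array([ 0.36 , -0.343,  0.05 ]))
side desk z -0.0007309018908713272
 caddy 0.037 784 (array([ 546.8, -140.8]), array([106.2, 163.6]), 0.01) zmed 0.0421
 caddy 0.06 296 (array([546.8, -80.2]), array([ 25.8, 105.9]), 89.35) zmed 0.075
 riser 0.012 6122 (array([508.6, 158.2]), array([162.2, 191.2]), 4.89) zmed 0.0195
 riser 0.035 1558 (array([509.8, 158.2]), array([164.8, 190.5]), 4.89) zmed 0.0411
 riser 0.052 1017 (array([502.1, 243.5]), array([139.7,  19.6]), 5.26) zmed 0.0595
 riser 0.01 9114 (array([509.8, 158.3]), array([164.8, 191.2]), 4.88) zmed 0.0205
mug 1336 ((array([ 731.2, -326.6]), array([ 82.3, 108.3]), 75.11), array([ 0.793, -0.281,  0.093]))
plant 2470 ((array([679.2, 130.5]), array([131.6, 242. ]), 87.86), array([0.8 , 0.2 , 0.11]))
st 568 ((array([ 317.7, -392.8]), array([127.4,  31.1]), 41.13), array([ 0.36, -0.34,  0.05]))
```

```bash
cat >> h.py <<'E'
def tool(yaw,tilt=0):
    "tool x at world angle yaw, pointing down, then tipped by tilt about its own x (nose up positive)"
    return R.from_euler('z',yaw)*R.from_euler('x',tilt)*R.from_euler('x',np.pi)
def rel(pos,rot,p0=None,r0=None):
    s=ctrl.observe(); p0=s['tcp_pos'] if p0 is None else np.array(p0); r0=R.from_quat(s['orientation']) if r0 is None else r0
    return np.r_[r0.inv().apply(np.array(pos)-p0)/.2,(r0.inv()*rot).as_rotvec()/np.pi].round(3)
E
python3 - <<'E'
from h import *
for n in('top','side'):
    D=np.load(f'/tmp/{n}0.npz'); W=D['W']; x,y,z=W[...,0],W[...,1],W[...,2]
    m=(abs(x-.546)<.035)&(abs(y+.08)<.03)&(z>.06)&(z<.1); P=W[m]
    print(n,len(P),P.mean(0).round(4),P[:,2].max(),np.polyfit(P[:,0],P[:,1],1),np.percentile(P[:,1],[2,98]))
print(rel([.44,-.25,.25],tool(0)))
print(rel([.35,-.38,.25],tool(0)))
E
```

```text
top 234 [ 0.5446 -0.0798  0.0748] 0.08014103808229134 [-0.00744627 -0.07574571] [-0.08363294 -0.07516773]
side 140 [ 0.5456 -0.0786  0.0746] 0.07909298721237634 [ 0.00211627 -0.07977734] [-0.08369609 -0.07455545]
[ 1.633 -1.19   0.014 -0.     0.     0.112]
[ 0.986 -0.736  0.014 -0.     0.     0.112]
```

Request:
step_arm(
  plan=[0.98,-0.73,0.0,0,0,0.112,0.98,-0.73,0.0,0,0,0.112,0.98,-0.73,0.0,0,0,0.112,0.98,-0.73,0.0,0,0,0.112,0.98,-0.73,0.0,0,0,0.112,0.98,-0.73,0.0,0,0,0.112,0.98,-0.73,0.0,0,0,0.112],
  claw=1,
  grip_force=30,
)

```text
time: 0.8
tcp_pos: [0.3498, -0.3811, 0.2533]
orientation: [1.0, 0.002, -0.0, 0.0]
ft_force: [-1.3, -0.8, -0.4]
grip_width: 0.998
grasp_force: 0.0
```

```bash
python3 - <<'E'
from h import *
print(rel([.5,-.2,.2],tool(0)),rel([.5455,-.0795,.14],tool(0)))
E
```

```text
[ 0.754 -0.903  0.266  0.     0.     0.001] [ 9.830e-01 -1.505e+00  5.660e-01  0.000e+00  0.000e+00  1.000e-03]
```

Request:
step_arm(
  plan=[0.75,-0.9,0.26,0,0,0.001,0.75,-0.9,0.26,0,0,0.001,0.75,-0.9,0.26,0,0,0.001,0.75,-0.9,0.26,0,0,0.001,0.75,-0.9,0.26,0,0,0.001,0.75,-0.9,0.26,0,0,0.001,0.75,-0.9,0.26,0,0,0.001],
)

```text
time: 1.5
tcp_pos: [0.499, -0.2026, 0.2006]
orientation: [1.0, -0.001, -0.001, -0.0]
ft_force: [-1.1, -0.8, -0.1]
grip_width: 1.0
grasp_force: 0.0
```

```bash
python3 - <<'E'
from h import *
print(rel([.5455,-.0795,.13],tool(0)))
E
```

```text
[ 0.231 -0.616  0.353 -0.     0.    -0.001]
```

Request:
step_arm(
  plan=[0.231,-0.616,0.35,0,0,0,0.231,-0.616,0.35,0,0,0,0.231,-0.616,0.35,0,0,0,0.231,-0.616,0.35,0,0,0,0.231,-0.616,0.35,0,0,0,0.231,-0.616,0.35,0,0,0],
)

```text
time: 2.1
tcp_pos: [0.5456, -0.0816, 0.1317]
orientation: [1.0, -0.003, 0.0, 0.001]
ft_force: [0.5, 0.3, -0.1]
grip_width: 1.002
grasp_force: 0.0
```

```bash
python3 - <<'E'
from h import *
print(rel([.5455,-.0795,.076],tool(0)), ctrl.observe()['tcp_pos'])
E
```

```text
[-0.001 -0.011  0.279  0.    -0.    -0.002] [ 0.54562331 -0.08159536  0.1317284 ]
```

Request:
step_arm(
  plan=[0,-0.005,0.07,0,0,0,0,-0.005,0.14,0,0,0,0,-0.005,0.2,0,0,0,0,-0.005,0.25,0,0,0,0,-0.005,0.275,0,0,0,0,-0.005,0.275,0,0,0,0,-0.005,0.275,0,0,0],
)

```text
time: 2.8
tcp_pos: [0.546, -0.0775, 0.0765]
orientation: [1.0, -0.001, 0.0, 0.0]
ft_force: [-0.1, -0.3, 0.1]
grip_width: 1.0
grasp_force: 0.0
```

```bash
python3 - <<'E'
from h import *
print(rel([.5455,-.0795,.076],tool(0)), ctrl.observe()['tcp_pos'])
im=ctrl.camera('side')[0]; cv2.imwrite('pics/side1.png',cv2.resize(im[130:370,180:500],None,fx=2,fy=2))
E
```

```text
[-0.003  0.01   0.003  0.    -0.    -0.001] [ 0.54600828 -0.07747301  0.07652756]
```

View pics/side1.png

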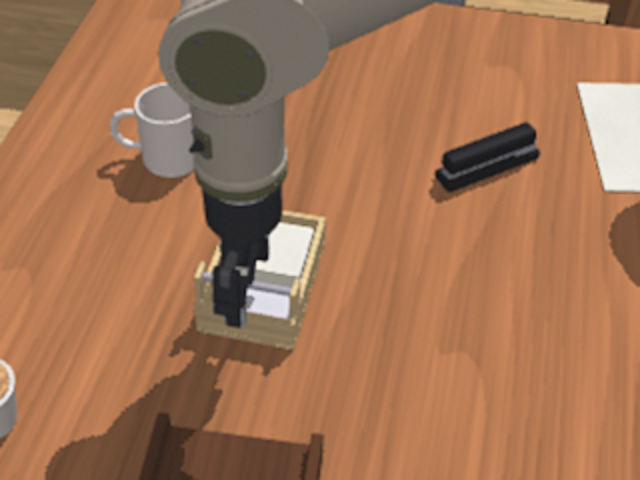

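The fingers, at (235,280) in the crop, straddle the rod. I'll centre them and close.

Request:
step_arm(
  plan=[-0.003,0.01,0.0,0,0,0,-0.003,0.01,0,0,0,0,-0.003,0.01,0,0,0,0,-0.003,0.01,0,0,0,0,-0.003,0.01,0,0,0,0,-0.003,0.01,0,0,0,0,-0.003,0.01,0,0,0,0,-0.003,0.01,0,0,0,0],
  claw=-1,
  grip_force=30,
)

```text
time: 3.65
tcp_pos: [0.5452, -0.0799, 0.0764]
orientation: [1.0, -0.001, 0.0, 0.0]
ft_force: [-0.7, -1.3, 1.1]
grip_width: 0.088
grasp_force: 29.2
```

```bash
python3 - <<'E'
from h import *
s=ctrl.observe(); p0=s['tcp_pos']; print(p0,s['grip_width'],s['grasp_force'])
# tip about tail edge; tail slides not: rod relative to tail
tail=np.array([.546,p0[1]-.140,0])
for a in np.arange(.05,.26,.05):
    rod=tail+np.array([0,.14*np.cos(a)-.073*np.sin(a),.14*np.sin(a)+.073*np.cos(a)])
    t=tool(0,a); tcp=rod+np.array([0,0,p0[2]-.073])
    print(a.round(2),rel(tcp,t,p0=[.546,p0[1],p0[2]],r0=tool(0)), 'nose',(tail+[0,.16*np.cos(a),.16*np.sin(a)]).round(4))
E
```

```text
[ 0.54522389 -0.07987844  0.07644215] 0.08814088832728258 29.22230064868927
0.05 [ 0.     0.019 -0.035  0.016  0.     0.   ] nose [ 0.546  -0.0601  0.008 ]
0.1 [ 0.     0.04  -0.068  0.032  0.     0.   ] nose [ 0.546  -0.0607  0.016 ]
0.15 [ 0.     0.062 -0.101  0.048  0.     0.   ] nose [ 0.546  -0.0617  0.0239]
0.2 [ 0.     0.086 -0.132  0.064  0.     0.   ] nose [ 0.546  -0.0631  0.0318]
0.25 [ 0.     0.112 -0.162  0.08   0.     0.   ] nose [ 0.546  -0.0649  0.0396]
```

Request:
step_arm(
  plan=[0,0.01,-0.018,0.008,0,0,0,0.019,-0.035,0.016,0,0,0,0.029,-0.052,0.024,0,0,0,0.04,-0.068,0.032,0,0,0,0.051,-0.085,0.04,0,0,0,0.062,-0.101,0.048,0,0,0,0.086,-0.132,0.064,0,0,0,0.086,-0.132,0.064,0,0],
)

```text
time: 4.45
tcp_pos: [0.5449, -0.0984, 0.1023]
orientation: [0.995, -0.003, -0.0, -0.101]
ft_force: [1.2, -1.3, -6.1]
grip_width: 0.093
grasp_force: 29.8
```

```bash
python3 - <<'E'
from h import *
s=ctrl.observe(); print(s['tcp_pos'],R.from_quat(s['orientation']).as_rotvec(),s['ft_force'],s['ft_torque'])
im,d,W,p,T=cloud('side'); cv2.imwrite('pics/side2.png',cv2.resize(im[130:370,180:500],None,fx=2,fy=2))
for n in('top','side'):
    im,d,W,p,T=cloud(n); x,y,z=np.moveaxis(W,-1,0)
    for xs in (.493,.597):
        m=(abs(x-xs)<.008)&(y>-.24)&(y<-.095)&(z>.03)&(z<.09); P=W[m]
        if len(P)>10:
            f=np.polyfit(P[:,1],P[:,2],1); print(n,xs,len(P),'tilt',np.arctan(f[0]).round(3),'z rim at tail',np.polyval(f,-.22).round(4))
E
```

```text
[ 0.54486858 -0.09837187  0.10234448] [-2.93975293e+00  7.39524030e-03  1.56748343e-05] [ 1.20571577 -1.34583839 -6.11840415] [-0.70416235 -0.14902571 -0.00893446]
side 0.493 194 tilt 0.126 z rim at tail 0.042
side 0.597 142 tilt 0.071 z rim at tail 0.0476
```

View pics/side2.png

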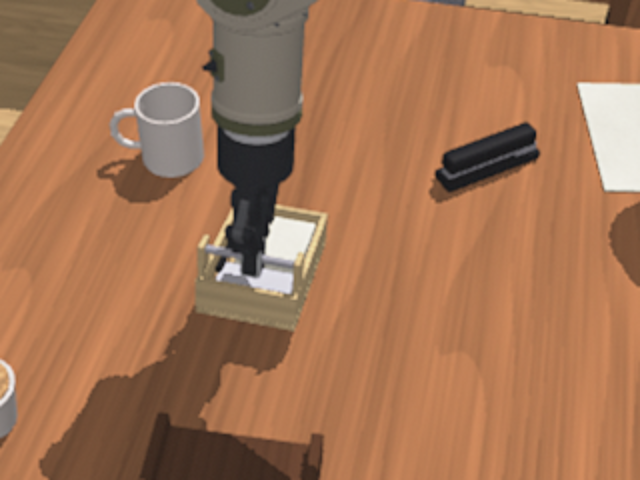

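The rod end is up, with the rod gripped at (250,258) in the crop, and the tail is on the desk. Next is the drag and yaw alignment.

```bash
python3 - <<'E'
from h import *
s=ctrl.observe(); p0=s['tcp_pos']; r0=R.from_quat(s['orientation'])
yaw=np.radians(5.05); d=np.array([-np.sin(yaw),np.cos(yaw),0]); O=np.array([.516,.0637,0]); a=.2
print((p0-[.546,-.22,0]))
for nx in(-.02,.035):
    nose=O+d*nx; tail=nose-d*.16*np.cos(a); rod=tail+d*.1227
    tcp=[rod[0],rod[1],p0[2]]; print(nx,rel(tcp,tool(yaw,a)),tcp)
E
```

```text
[-0.00143091  0.12344906  0.10188972]
-0.02 [-0.12  -0.521  0.106 -0.    -0.005 -0.028] [np.float64(0.5207630930677397), np.float64(0.009799390972917446), np.float64(0.10188972056344361)]
0.035 [-0.145 -0.789  0.16  -0.    -0.005 -0.028] [np.float64(0.515921715134892), np.float64(0.06458589533038979), np.float64(0.10188972056344361)]
```

Request:
step_arm(
  plan=[-0.015,-0.065,0.013,0,-0.0006,-0.0035,-0.03,-0.13,0.0265,0,-0.0012,-0.007,-0.045,-0.195,0.0395,0,-0.0019,-0.0105,-0.06,-0.26,0.053,0,-0.0025,-0.014,-0.075,-0.325,0.066,0,-0.003,-0.0175,-0.09,-0.39,0.0795,0,-0.0037,-0.021,-0.105,-0.455,0.0925,0,-0.0044,-0.0245,-0.12,-0.52,0.106,0,-0.005,-0.028],
)

```text
time: 5.4
tcp_pos: [0.5211, 0.0105, 0.1027]
orientation: [0.994, 0.044, -0.003, -0.1]
ft_force: [0.1, -1.2, -5.6]
grip_width: 0.089
grasp_force: 29.8
```

```bash
cat > look.py <<'E'
from h import *
import sys
s=ctrl.observe(); print(s['time'],s['tcp_pos'],R.from_quat(s['orientation']).as_rotvec(),s['ft_force'],s['grip_width'])
O=np.array([.516,.0637,0]); yaw=np.radians(5.05); Q=np.array([[-np.sin(yaw),np.cos(yaw),0],[-np.cos(yaw),-np.sin(yaw),0],[0,0,1]])
for n in('top','side'):
    im,d,W,p,T=cloud(n); V=(W-O)@Q.T   # riser frame
    hsv=cv2.cvtColor(im,cv2.COLOR_BGR2HSV)
    m=(hsv[...,0]>15)&(hsv[...,0]<32)&(hsv[...,1]>50)&(hsv[...,2]>90)&(abs(V[...,1])<.13)&(V[...,0]>-.33)&(V[...,0]<.2)&(V[...,2]>-.01)&(V[...,2]<.12)
    P=V[m]; c=cv2.minAreaRect((P[:,:2]*1000).astype(np.float32)); print(n,len(P),np.round(c[0],1),np.round(c[1],1),round(c[2],2),'x',np.percentile(P[:,0],[.5,99.5]).round(4),'y',np.percentile(P[:,1],[.5,99.5]).round(4))
    lo,hi=np.percentile(P[:,0],[1,99]); 
    for sgn in(-1,1):
        q=P[(P[:,1]*sgn>np.percentile(P[:,1]*sgn,97)-.006)]; 
        bins=[(round(q[abs(q[:,0]-b)<.006][:,0].mean(),3),round(np.percentile(q[abs(q[:,0]-b)<.006][:,2],95),4)) for b in np.linspace(lo+.008,hi-.03,4) if (abs(q[:,0]-b)<.006).sum()>5]
        print('  rim',sgn,[tuple(map(float,b)) for b in bins])
    if len(sys.argv)>1: cv2.imwrite(f'pics/{n}_{sys.argv[1]}.png',im); 
E
python3 look.py a
```

```text
5.4 [0.52107591 0.01053496 0.10273988] [-2.93801981 -0.12992065  0.00973899] [ 0.08234686 -1.16708719 -5.61985323] 0.08901784599890034
top 1015 [-136.2  -33.8] [ 97.1 189.3] 11.65 x [-0.1816 -0.0749] y [-0.1028  0.0543]
  rim -1 [(-0.162, 0.0009)]
  rim 1 [(-0.173, 0.0462), (-0.162, 0.0493), (-0.15, 0.0505), (-0.139, 0.0539)]
side 1795 [-24.2 -15. ] [393.2 132.5] 0.31 x [-0.2176 -0.0144] y [-0.0589  0.051 ]
  rim -1 [(-0.153, 0.0492), (-0.1, 0.061), (-0.044, 0.1099)]
  rim 1 [(-0.151, 0.0498), (-0.101, 0.0612), (-0.043, 0.1111)]
```

View pics/side_a.png

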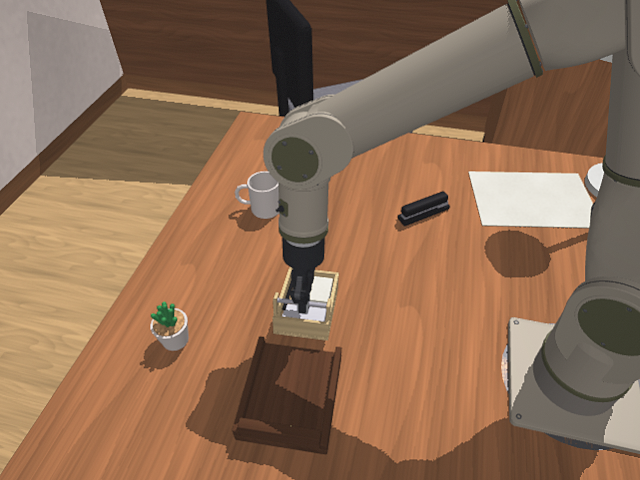

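The side view shows the caddy straight in front of the bay, with its nose at about (303,335), about 4 mm off centre. Now forward over the step.

Request:
step_arm(
  plan=[-0.003,-0.045,0.009,0,0,0,-0.006,-0.09,0.018,0,0,0,-0.009,-0.135,0.0273,0,0,0,-0.012,-0.18,0.0364,0,0,0,-0.015,-0.225,0.0455,0,0,0,-0.015,-0.27,0.055,0,0,0,-0.015,-0.27,0.055,0,0,0],
)

```text
time: 6.2
tcp_pos: [0.5133, 0.0663, 0.1029]
orientation: [0.994, 0.045, -0.003, -0.101]
ft_force: [-0.2, 3.1, -3.8]
grip_width: 0.091
grasp_force: 30.0
```

```bash
python3 look.py; python3 - <<'E'
from h import *
s=ctrl.observe(); p0=s['tcp_pos']; yaw=np.radians(5.05); d=np.array([-np.sin(yaw),np.cos(yaw),0])
for f in(.5,1,1.1): print(rel(p0+d*.0071*f-np.array([0,0,.0094*f]),tool(yaw,.2-.075*f)))
E
```

```text
6.2 [0.51330478 0.06626581 0.10294848] [-2.93669326 -0.1316047   0.00980755] [-0.15490553  3.0640463  -3.81652233] 0.09077630714758834
top 1476 [-67.5  -2.6] [116.3 120.5] 0.17 x [-0.1252 -0.015 ] y [-0.0616  0.0575]
  rim -1 [(-0.118, 0.0464), (-0.094, 0.0505), (-0.072, 0.0554), (-0.05, 0.06)]
  rim 1 [(-0.117, 0.0457), (-0.095, 0.051), (-0.072, 0.0558), (-0.049, 0.0612)]
side 1924 [-61.6 -13.3] [202.9 133.7] 0.4 x [-0.1611  0.0382] y [-0.0561  0.0534]
  rim -1 [(-0.078, 0.0545), (-0.035, 0.0631), (0.008, 0.1103)]
  rim 1 [(-0.119, 0.0459), (-0.079, 0.0546), (-0.038, 0.0631), (0.01, 0.1111)]
[-0.    -0.013  0.027 -0.012 -0.001  0.   ]
[-0.    -0.025  0.053 -0.024 -0.001  0.   ]
[-0.    -0.028  0.058 -0.027 -0.001  0.   ]
```

Request:
step_arm(
  plan=[0,-0.007,0.014,-0.006,0,0,0,-0.013,0.027,-0.012,0,0,0,-0.019,0.04,-0.018,0,0,0,-0.025,0.053,-0.024,0,0,0,-0.027,0.057,-0.026,0,0,0,-0.027,0.057,-0.026,0,0],
)

```text
time: 6.9
tcp_pos: [0.5148, 0.0723, 0.0958]
orientation: [0.997, 0.044, 0.001, -0.059]
ft_force: [-8.9, -2.5, 27.7]
grip_width: 0.09
grasp_force: 33.9
```

Request:
step_arm(
  plan=[0,0,0,0,0,0,0,0,0,0,0,0,0,0,0,0,0,0,0,0,0,0,0,0,0,0,0,0,0,0,0,0,0,0,0,0,0,0,0,0,0,0],
  claw=1,
)

```text
time: 7.6
tcp_pos: [0.5129, 0.0716, 0.0925]
orientation: [0.997, 0.044, -0.002, -0.06]
ft_force: [-0.3, -0.6, -0.6]
grip_width: 0.998
grasp_force: 0.0
```

```bash
python3 look.py b
```

```text
7.6 [0.51291542 0.07161109 0.09253007] [-3.01951316 -0.13181172  0.00465662] [-0.25088652 -0.58690036 -0.6139214 ] 0.9978387358129752
top 1831 [-50.2  -4.2] [123.6 153.2] 89.96 x [-0.1264  0.0187] y [-0.0622  0.0573]
  rim -1 [(-0.083, -0.0008)]
  rim 1 [(-0.118, 0.0464), (-0.084, 0.0519), (-0.049, 0.0581), (-0.014, 0.0635)]
side 1618 [-49.8 -10.2] [228.9 127.1] 0.06 x [-0.1613  0.0542] y [-0.0562  0.0532]
  rim -1 [(-0.077, 0.0524), (-0.035, 0.0598), (0.007, 0.1046)]
  rim 1 [(-0.118, 0.0467), (-0.079, 0.0531), (-0.037, 0.0603), (0.01, 0.1044)]
```

View pics/side_b.png

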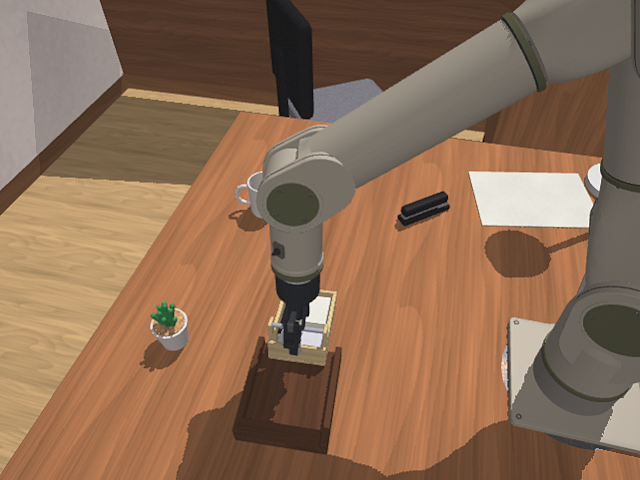

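The rod end rests on the step, just inside the bay at about (297,360). The 0.165 slope matches the underside lying on the step's front edge, with the nose at z≈26 mm. Now I retreat and look at turning the tool 90° for a two-finger push.

Request:
step_arm(
  plan=[0,0,-0.1,0,0,0,0,0,-0.25,0,0,0,0,0,-0.4,0,0,0,0,0,-0.5,0,0,0,0,0,-0.5,0,0,0,0,0,-0.5,0,0,0],
)

```text
time: 8.3
tcp_pos: [0.5137, 0.0596, 0.1917]
orientation: [0.997, 0.043, -0.001, -0.059]
ft_force: [-1.6, -0.3, -1.1]
grip_width: 1.0
grasp_force: 0.0
```

```bash
cat > rp.py <<'E'
from h import *
yaw=np.radians(5.05); d=np.array([-np.sin(yaw),np.cos(yaw),0]); O=np.array([.516,.0637,0])
def push(x,z,y=0,s=1):
    l=np.array([-np.cos(yaw),-np.sin(yaw),0]); p=O+d*x+l*y; p[2]=z
    return rel(p,tool(yaw+s*np.pi/2))
E
python3 - <<'E'
from rp import *
s=ctrl.observe(); print(s['joint_positions'].round(2),s['ft_force'])
for k in(1,-1): print(push(-.185,.19,s=k))
E
python3 look.py c
```

```text
[ 0.4   0.19 -0.58  1.8  -0.02  1.17 -1.65] [-1.61995813 -0.30288315 -1.05736042]
[ 0.014  0.9   -0.099 -0.029 -0.03  -0.5  ]
[ 0.014  0.9   -0.099 -0.03   0.029  0.499]
8.3 [0.51372748 0.05964865 0.19172368] [-3.01981759 -0.13158139  0.00398916] [-1.61995813 -0.30288315 -1.05736042] 1.0003664760042454
top 2019 [-39.8  -4. ] [124.1 173.8] 89.69 x [-0.1263  0.0428] y [-0.062   0.0573]
  rim -1 [(-0.119, 0.0462), (-0.079, 0.0521), (-0.039, 0.0598), (-0.002, 0.1039)]
  rim 1 [(-0.118, 0.0465), (-0.078, 0.0535), (-0.039, 0.0604), (-0.001, 0.1035)]
side 1889 [-63.3 -10.3] [202.5 127.4] 0.27 x [-0.1623  0.0372] y [-0.0559  0.0532]
  rim -1 [(-0.045, 0.0585), (0.007, 0.1045)]
  rim 1 [(-0.097, 0.0494), (-0.043, 0.0577), (0.009, 0.1058)]
```

Request:
step_arm(
  plan=[0.014,0.9,-0.1,-0.029,-0.03,-0.5,0.014,0.9,-0.1,-0.029,-0.03,-0.5,0.014,0.9,-0.1,-0.029,-0.03,-0.5,0.014,0.9,-0.1,-0.029,-0.03,-0.5,0.014,0.9,-0.1,-0.029,-0.03,-0.5,0.014,0.9,-0.1,-0.029,-0.03,-0.5,0.014,0.9,-0.1,-0.029,-0.03,-0.5,0.014,0.9,-0.1,-0.029,-0.03,-0.5],
  claw=0.2,
)

```text
time: 9.2
tcp_pos: [0.5318, -0.1202, 0.189]
orientation: [0.802, 0.597, -0.0, -0.017]
ft_force: [-0.0, -0.1, 0.6]
grip_width: 0.598
grasp_force: 0.0
```

```bash
python3 - <<'E'
from rp import *
s=ctrl.observe(); print(s['joint_positions'].round(2),push(-.185,.12))
E
```

```text
[ 0.67  0.28 -0.6   1.71  0.14  1.23 -0.26] [-0.008  0.012  0.345 -0.008 -0.008 -0.121]
```

Request:
step_arm(
  plan=[-0.008,0.012,0.1,-0.008,-0.008,-0.121,-0.008,0.012,0.2,-0.008,-0.008,-0.121,-0.008,0.012,0.345,-0.008,-0.008,-0.121,-0.008,0.012,0.345,-0.008,-0.008,-0.121,-0.008,0.012,0.345,-0.008,-0.008,-0.121,-0.008,0.012,0.345,-0.008,-0.008,-0.121],
)

```text
time: 9.8
tcp_pos: [0.5335, -0.1209, 0.1224]
orientation: [0.678, 0.735, 0.001, 0.002]
ft_force: [-0.2, -0.3, -0.2]
grip_width: 0.598
grasp_force: 0.0
```

```bash
python3 - <<'E'
from rp import *
print(push(-.185,.05),push(-.15,.05))
E
```

```text
[ 0.003 -0.007  0.362  0.001  0.    -0.002] [ 0.178 -0.009  0.362  0.001  0.    -0.002]
```

Request:
step_arm(
  plan=[0.003,-0.007,0.12,0.001,0,-0.002,0.003,-0.007,0.25,0.001,0,-0.002,0.003,-0.007,0.37,0.001,0,-0.002,0.003,-0.007,0.37,0.001,0,-0.002,0.09,-0.007,0.37,0.001,0,-0.002,0.15,-0.007,0.37,0.001,0,-0.002,0.2,-0.007,0.37,0.001,0,-0.002,0.2,-0.007,0.37,0.001,0,-0.002],
)

```text
time: 10.6
tcp_pos: [0.5288, -0.0795, 0.0483]
orientation: [0.674, 0.739, -0.0, 0.001]
ft_force: [-0.0, -0.7, 0.4]
grip_width: 0.602
grasp_force: 0.0
```

```bash
python3 look.py d; python3 - <<'E'
from rp import *
print(push(-.10,.048),push(-.05,.048))
E
```

```text
10.6 [ 0.52882523 -0.07949384  0.04832076] [ 2.11681323e+00  2.31927181e+00 -4.84796553e-04] [-0.03881102 -0.73580067  0.43256325] 0.6017338677590907
top 367 [-42.2  10.1] [149.1 213.2] 66.1 x [-0.0005  0.0301] y [-0.0586  0.0571]
  rim -1 [(0.008, 0.1066), (0.006, 0.1066), (0.004, 0.1053), (0.003, 0.1051)]
  rim 1 [(0.008, 0.1056), (0.006, 0.1046), (0.005, 0.1045), (0.003, 0.1043)]
side 2149 [  4.3 -10.1] [337.3 126.9] 0.06 x [-0.1606  0.0369] y [-0.0561  0.0532]
  rim -1 [(-0.12, 0.046), (-0.078, 0.0524), (-0.036, 0.0601), (0.007, 0.1047)]
  rim 1 [(-0.12, 0.046), (-0.08, 0.0529), (-0.038, 0.0592), (0.009, 0.1059)]
[ 0.228  0.001 -0.001  0.     0.001  0.   ] [ 0.478  0.002 -0.002  0.     0.001  0.   ]
```

View pics/side_d.png

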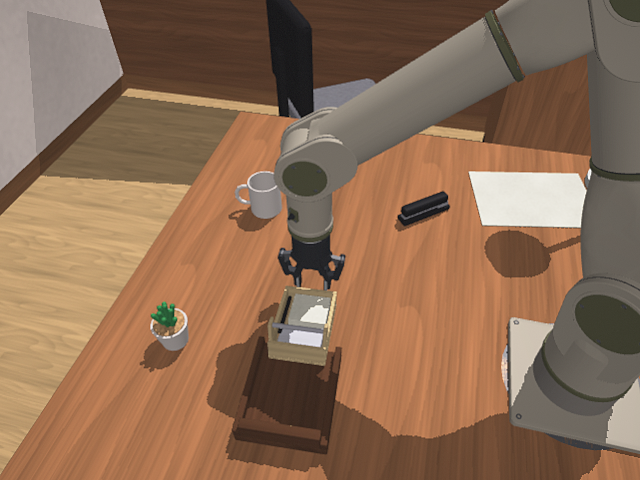

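The spread fingers stand behind the plain end, at (297,283) and (327,285), level and square. I start the push.

Request:
step_arm(
  plan=[0.04,0,0,0,0,0,0.08,0,0,0,0,0,0.12,0,0,0,0,0,0.16,0,0,0,0,0,0.2,0,0,0,0,0,0.24,0,0,0,0,0,0.28,0,0,0,0,0,0.32,0,0,0,0,0],
)

```text
time: 11.5
tcp_pos: [0.5232, -0.0202, 0.0476]
orientation: [0.676, 0.737, -0.002, 0.002]
ft_force: [0.4, -12.9, 5.8]
grip_width: 0.6
grasp_force: 6.7
```

```bash
python3 look.py; python3 - <<'E'
from rp import *
print(push(-.01,.048),push(.0,.048))
E
```

```text
11.5 [ 0.52318628 -0.02021823  0.04764361] [ 2.12121219  2.31220289 -0.00516942] [  0.40979965 -12.93643167   5.80418739] 0.599749386098732
top 1 [-56.2 -92.3] [0. 0.] 0.0 x [-0.0562 -0.0562] y [-0.0923 -0.0923]
  rim -1 []
  rim 1 []
side 2378 [ 33.4 -15.3] [277.5 136.8] 0.01 x [-0.1015  0.0934] y [-0.0562  0.053 ]
  rim -1 [(-0.064, 0.0464), (-0.022, 0.0603), (0.019, 0.0733), (0.064, 0.1174)]
  rim 1 [(-0.064, 0.0476), (-0.022, 0.0594), (0.021, 0.0729), (0.064, 0.1178)]
[ 0.364  0.001 -0.003  0.     0.001 -0.   ] [ 0.414  0.001 -0.003  0.     0.001 -0.   ]
```

Request:
step_arm(
  plan=[0.025,0,0,0,0,0,0.05,0,0,0,0,0,0.07,0,0,0,0,0,0.07,0,0,0,0,0],
)

```text
time: 12.0
tcp_pos: [0.5227, -0.0078, 0.0484]
orientation: [0.676, 0.737, -0.002, 0.003]
ft_force: [1.4, -15.9, 10.2]
grip_width: 0.602
grasp_force: 7.9
```

```bash
python3 look.py
```

```text
12.0 [ 0.52273706 -0.00781418  0.0483731 ] [ 2.12072911  2.30951538 -0.00592025] [  1.42353898 -15.86106773  10.15864788] 0.6017469666987515
top 2 [166.  -92.8] [5.7 0. ] -104.98 x [0.1652 0.1667] y [-0.0955 -0.09  ]
  rim -1 []
  rim 1 []
side 2418 [ 38.7 -18.5] [263.2 141.7] 0.01 x [-0.0821  0.1036] y [-0.0575  0.0523]
  rim -1 [(-0.053, 0.0488), (-0.01, 0.0646), (0.029, 0.0791), (0.074, 0.118)]
  rim 1 [(-0.051, 0.0481), (-0.009, 0.0661), (0.031, 0.0782), (0.075, 0.1179)]
```

The fingers' friction is holding the tail down (10 N up on the tool), so I back off to let it tip.

Request:
step_arm(
  plan=[-0.03,0,0,0,0,0,-0.1,0,0,0,0,0,-0.15,0,0,0,0,0,-0.15,0,0,0,0,0,-0.15,0,0,0,0,0,-0.15,0,0,0,0,0],
)

```text
time: 12.7
tcp_pos: [0.5239, -0.0327, 0.0471]
orientation: [0.675, 0.738, -0.001, 0.0]
ft_force: [0.3, -0.6, -0.2]
grip_width: 0.601
grasp_force: 0.0
```

```bash
python3 look.py e
```

```text
12.7 [ 0.52391944 -0.03273767  0.0471194 ] [ 2.11959855e+00  2.31866173e+00 -1.62091661e-03] [ 0.27359297 -0.60840446 -0.23984432] 0.6007421582419498
top 196 [ 19.9 -32.7] [230.9 105.6] 25.41 x [-0.0822  0.1116] y [-0.0881  0.0554]
  rim -1 [(0.084, 0.1026)]
  rim 1 [(0.084, 0.104)]
side 2301 [38.2 -9.9] [125.2 268.6] 89.97 x [-0.0918  0.1111] y [-0.0573  0.0523]
  rim -1 [(-0.04, 0.0648), (0.0, 0.065), (0.04, 0.0656), (0.082, 0.1023)]
  rim 1 [(-0.042, 0.0656), (0.001, 0.0657), (0.042, 0.0653), (0.082, 0.1022)]
```

Request:
step_arm(
  plan=[0.05,0,-0.03,0,0,0,0.12,0,-0.03,0,0,0,0.17,0,-0.03,0,0,0,0.22,0,-0.03,0,0,0,0.27,0,-0.03,0,0,0,0.32,0,-0.03,0,0,0,0.37,0,-0.03,0,0,0,0.42,0,-0.03,0,0,0],
)

```text
time: 13.6
tcp_pos: [0.5169, 0.05, 0.0534]
orientation: [0.675, 0.738, -0.001, 0.001]
ft_force: [0.4, -6.8, 4.8]
grip_width: 0.602
grasp_force: 3.2
```

```bash
python3 look.py; python3 - <<'E'
from rp import *
print(push(.0,.053))
E
```

```text
13.6 [0.516938   0.04995383 0.05344173] [ 2.11946532  2.31563554 -0.00325571] [ 0.38614338 -6.82929998  4.75668169] 0.6018648849408565
[0.057 0.002 0.002 0.    0.001 0.001]Traceback (most recent call last):
  File "look.py", line 9, in <module>
    P=V[m]; c=cv2.minAreaRect((P[:,:2]*1000).astype(np.float32)); print(n,len(P),np.round(c[0],1),np.round(c[1],1),round(c[2],2),'x',np.percentile(P[:,0],[.5,99.5]).round(4),'y',np.percentile(P[:,1],[.5,99.5]).round(4))
                                                                                                                                     ~~~~~~~~~~~~~^^^^^^^^^^^^^^^^^^
    return _quantile_unchecked(
        a, q, axis, out, overwrite_input, method, keepdims, weights)
    return _ureduce(a,
                    func=_quantile_ureduce_func,
    ...<5 lines>...
                    overwrite_input=overwrite_input,
                    method=method)
    r = func(a, **kwargs)
    result = _quantile(arr,
                       quantiles=q,
    ...<2 lines>...
                       out=out,
                       weights=wgt)
    slices_having_nans = np.isnan(arr[-1, ...])
                                  ~~~^^^^^^^^^
IndexError: index -1 is out of bounds for axis 0 with size 0
```

Now small steps to the stop, reading the force.

Request:
step_arm(
  plan=[0.015,0,0,0,0,0,0.03,0,0,0,0,0,0.04,0,0,0,0,0,0.04,0,0,0,0,0],
)

```text
time: 14.05
tcp_pos: [0.5161, 0.0577, 0.0532]
orientation: [0.675, 0.738, -0.001, 0.001]
ft_force: [1.3, -4.2, 3.2]
grip_width: 0.601
grasp_force: 2.2
```

```bash
sed -i 's/^    P=V\[m\]; c=/    P=V[m]\n    if len(P)<50: continue\n    c=/' look.py; python3 look.py
```

```text
14.05 [0.51608049 0.05773658 0.05322801] [ 2.11982308  2.31644829 -0.00277004] [ 1.26200512 -4.18251711  3.24495159] 0.601303208131834
side 2241 [68.3 -7.9] [209.  122.2] 0.19 x [-0.0079  0.1717] y [-0.057   0.0527]
  rim -1 [(0.014, 0.0653), (0.056, 0.0652), (0.098, 0.066), (0.141, 0.1039)]
  rim 1 [(0.013, 0.0646), (0.056, 0.0648), (0.099, 0.0662), (0.141, 0.1033)]
```

Request:
step_arm(
  plan=[0.01,0,0,0,0,0,0.02,0,0,0,0,0,0.02,0,0,0,0,0],
)

```text
time: 14.45
tcp_pos: [0.5157, 0.0619, 0.0532]
orientation: [0.675, 0.738, -0.001, 0.001]
ft_force: [1.2, -4.3, 2.6]
grip_width: 0.603
grasp_force: 2.3
```

Request:
step_arm(
  plan=[0.01,0,0,0,0,0,0.02,0,0,0,0,0,0.02,0,0,0,0,0],
)

```text
time: 14.75
tcp_pos: [0.5154, 0.0638, 0.0532]
orientation: [0.676, 0.737, -0.002, 0.001]
ft_force: [0.4, -11.5, 6.6]
grip_width: 0.599
grasp_force: 6.0
```

The force rises and the motion stalls, so it is against the stop. I back off and lift.

Request:
step_arm(
  plan=[-0.05,0,0,0,0,0,-0.15,0,0,0,0,0,-0.3,0,0,0,0,0,-0.4,0,0,0,0,0,-0.4,0,-0.2,0,0,0,-0.5,0,-0.4,0,0,0,-0.5,0,-0.5,0,0,0,-0.5,0,-0.5,0,0,0],
)

```text
time: 15.55
tcp_pos: [0.5256, -0.0332, 0.1559]
orientation: [0.675, 0.738, 0.001, 0.002]
ft_force: [0.7, 0.1, -1.2]
grip_width: 0.602
grasp_force: 0.0
```

```bash
python3 look.py f
```

```text
15.55 [ 0.52555438 -0.03319237  0.15588624] [2.11818968 2.31483261 0.00288845] [ 0.74543833  0.07675596 -1.20561793] 0.6018140386179476
side 2032 [72.  -8.1] [203.5 123.5] 0.82 x [-0.028  0.172] y [-0.057   0.0528]
  rim -1 [(0.034, 0.0651), (0.088, 0.0655), (0.143, 0.1044)]
  rim 1 [(0.034, 0.0657), (0.089, 0.0669), (0.143, 0.104)]
```

View pics/side_f.png

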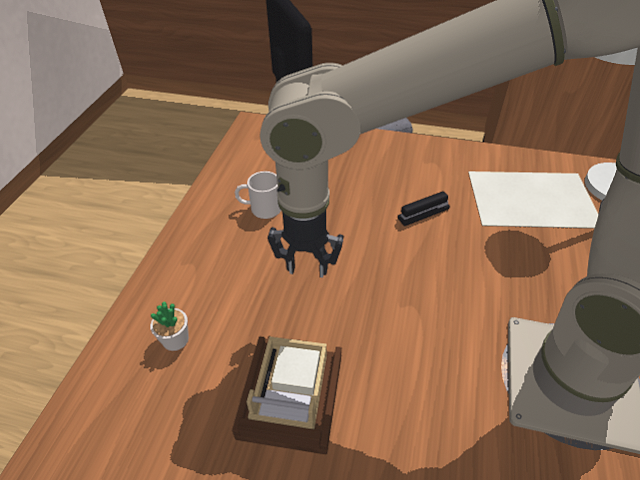

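The caddy lies flat and square between the cheeks, with its rod end against the stop at about (280,420). The fingers are clear, and the mug, plant and stapler are undisturbed. I hand in.

```bash
python3 -c "
from h import *
print(ctrl.job_done())"
```

```text
the job is handed in; nothing more can be done
None
```

I handed the job in at about 15.6 s: the last camera check showed the caddy flat and square on the riser, its rod end against the back stop (nose x ≈ 0.172 m, about 2 mm off centre), the arm clear and the bystanders visibly undisturbed; no verdict came back.

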